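# Stand the ball stake up on the jeweller's bench

### The arm

A 7-joint arm with a two-finger parallel gripper is mounted at the origin on the work surface. World frame = base frame: x ahead of the robot, y to its left, z up, the work surface at z = 0. Lengths are in m, angles in rad, forces in N, time in s.
With the tool pointing down it reaches from about 0.35 to 0.9 m from the base axis. Payload 8.1 kg.
Tool frame: the origin (TCP) lies at the very end of the fingers, on their centre line; the grasp point (between the pads) lies 19 mm behind it; z points along the fingers, y is the line along which they close (so a half turn about z gives the same grasp; the last joint's range is limited). The gripper opens to 92 mm and grips with 3 to 60 N. Pads are 19 mm wide; open, the fingers measure 130 mm over their backs; the gripper's body (75 mm by 190 mm) begins 47 mm behind the grasp point.
Start: joints at [1.053, 0.434, 0.025, 1.573, -0.012, 1.134, -0.075], TCP at [0.252, -0.572, 0.227] pointing down, gripper open.
Joint ranges: [-2.62, 2.62], [-0.44, 2.09], [-1.27, 1.32], [0.08, 2.57], [-1.32, 4.46], [0.12, 2], [-2.74, 2.74]. Speed limits (rad/s): [2.22, 2.22, 3.01, 3.01, 3.14, 3.14, 3.14].

### API

Orientations are given as a rotation vector (axis times angle).
In Python, from cell import arm gives the robot as it stands.
- The arm moves only by the tool jog_arm, never from a script. Its argument "rows" is a list of rows, each a list of 3 entries, a list of its own where there are three numbers: the shift along the world's x, y, z in cm, then the turn, a rotation vector about the world's x, y, z in degrees, then the opening, from 0 (shut) to 1 (fully open). A call has 1 to 8 rows; each row is the pose to reach, as a shift and turn from the pose commanded when the call began; what a row does not reach only later rows make up. A row lasts 1/8 s, in which the tool goes at most 62.5 mm and 10.7 degrees, less where a joint would pass 70% of its speed; a pose out of reach is approached as far as the arm can. A call with a gripper value outside its range is refused whole. The fingers move at their own pace and stop on an object; "newtons" is the grip in N (left out, the last holds). Time passes only in rows, so rows that repeat a pose let the fingers close. It gives the time, the measured TCP pose, the force, the opening and the grip force at its end, in the units of the state.
- arm.observe(): the state, without advancing time (a new reading comes with each control period).
- arm.get_image(name): name is "scene" or "top"; returns a dict with "img" (420x560x3 uint8, red, green, blue), "depth" (420x560 float32, m along the optical axis (not along the pixel's ray), 0 where there is no reading), "fx", "fy", "cx", "cy" (pixels), "rvec" (rotation vector, rad) and "tvec" (3), from world to camera coordinates, as OpenCV has them. Camera axes: x right, y down, z forward; pixel columns grow to the right and rows downward; lengths in m; the calibration is good to about 2 mm. A picture is of the moment at which its call begins.
- arm.sign_off(): hands the job in; it is judged then, once.
The state is a dict: "clock": time; "joints": joint angles; "dq": joint speeds; "joint_efforts": joint torques, N m; "position": TCP position; "ee_rot": TCP orientation; "force": force on the tool from outside, world axes, zero at the start; "ft_torque": the same for the moment, N m; "width": opening from 0.0 (shut) to 1.0 (fully open); "gripper_force": force on a finger pad.
Only numpy, scipy, OpenCV 4.12 (cv2) and the standard library are available. Lean on these libraries where they do the work, as an engineer would, in place of code of your own. Each camera call takes 0.05 s, during which the arm holds its last target. There are 200 camera calls.

### The job

The steel ball stake (the rod with a round ball on its end) has been left lying on the bench. Take it by the ball end and raise it until it stands upright on its six-sided foot, letting the foot pivot on the bench where it lies rather than carrying or dragging it away, then let go. Leave the tapered mandrel, the hammer and the doming block where they are.

Things in the scene. Friction and masses are not known exactly. Their poses are not given: they have to be found in the camera images.
- ball_stake: The ball stake: bare steel, 160 mm long, about 0.4 kg. Hexagonal foot 44 mm across flats, 14 mm thick; shank 14 mm in diameter; 30 mm ball on the end. Origin: centre of the foot's flat underside. z: along the shank, foot to ball. x: to the middle of one flat. At the start it lies with x downward, on that flat and on the ball, the shank dipping about 3 degrees towards the ball.
- ball (a point): Centre of the ball, on the stake's axis, 145 mm from the foot's underside; 15 mm above the bench at the start, 145 mm when the stake stands. The smooth ball swivels easily between two flat finger pads.
- mandrel: Bystander: the tapered mandrel, bare steel, 200 mm long, lying: the same hexagonal foot (44 mm across flats, 14 mm thick) but a smooth cone narrowing from 24 mm to 12 mm in diameter, with no ball. Origin: centre of the foot's underside; z along its axis from foot to tip.
- doming_block: Bystander: the doming block, a 50 mm steel cube with round hollows in its top. Origin: centre of its underside.
- hammer: Bystander: a hammer lying flat, 260 mm long, wooden handle and steel head. Origin under its middle; x runs from handle to head.
Mind the look-alikes: they are no part of the job. What is shaped like the ball_stake but blue is not meant.

How it is judged:
By the outcome, as a careful person would: the job done as asked, in the order asked, and still so for the second after the job is handed in, with the robot touching nothing.
It also fails if it takes over 38 s, if anything falls off the work surface, if the arm or the gripper's body presses on something with over 40 N, if the wrist force passes 120 N, or if a joint passes its speed limit or range.

## Working session

There is one attempt and no reset: what is moved stays moved. The work goes in short steps, Python scripts to look and compute and a tool call to move; the robot and the scene stay as the last step left them, time stands still between calls to the robot, and variables do not carry over. Pictures are saved under pics/ and viewed, at most 10 in all, crops included, and the job is handed in when it is done.

Besides the shell and the picture viewer there is one more tool, called in YAML: its name, and indented under it one key for each argument. jog_arm: Moves the arm, as the interface text tells. Its arguments: {"type":"object","properties":{"rows":{"type":"array","items":{"type":"array"}},"newtons":{"type":"number"}},"required":["rows"]}

```bash
mkdir -p pics; cat > h.py <<'E'
from cell import arm
import numpy as np, cv2
def cap(n,f):
    d=arm.get_image(n); cv2.imwrite('pics/'+f,d['img'][:,:,::-1]); np.savez('pics/'+f+'.npz',**d); return d
def world(d):
    R=cv2.Rodrigues(np.array(d['rvec'],float))[0]; t=np.array(d['tvec'],float).reshape(3)
    v,u=np.mgrid[:420,:560]; z=d['depth']
    P=np.stack([(u-d['cx'])/d['fx']*z,(v-d['cy'])/d['fy']*z,z],-1)
    return (P-t)@R
E
python3 - <<'E'
from h import *
cap('top','t1.png');cap('scene','s1.png')
print(arm.observe())
E
```

```text
{'clock': 0.1, 'joints': array([ 1.05338904,  0.43518174,  0.02499846,  1.57401113, -0.01160063,
        1.13400423, -0.07510851]), 'dq': array([ 0.0007916 , -0.00098874,  0.00022269, -0.00215266,  0.00043585,
        0.0010488 ,  0.00057135]), 'joint_efforts': array([ 3.95068826e-03, -6.69122815e+01,  9.88452360e-01, -3.15148652e+01,
       -6.05273922e-02,  3.74625146e-02,  6.18994613e-05]), 'position': array([ 0.25163381, -0.57159797,  0.22600413]), 'ee_rot': array([-3.07293526e+00, -6.46474893e-01,  6.89080479e-04]), 'force': array([-0.56694426,  0.02964651, -1.08722975]), 'ft_torque': array([-0.05538967,  0.01725118, -0.05405953]), 'gripper_force': 0.0, 'width': 1.000283171544521}
```

View pics/t1.png

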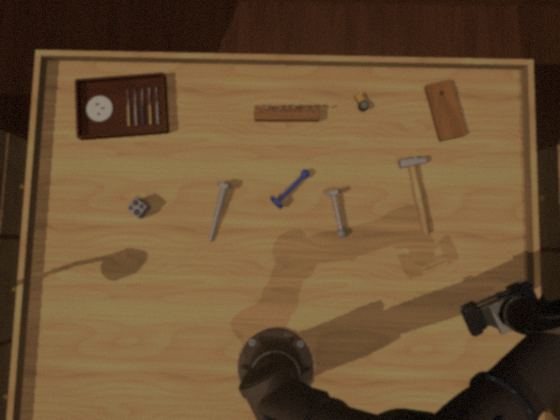

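View pics/s1.png

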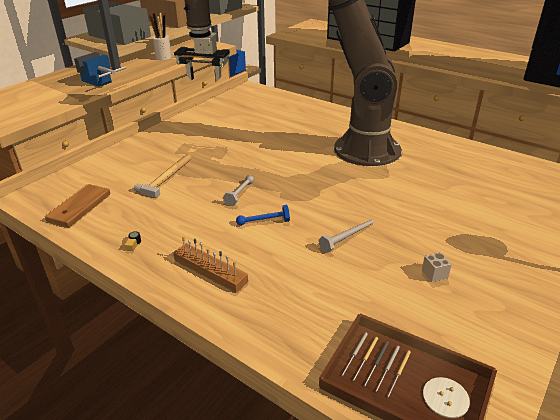

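The top view shows the steel stake with its foot near (334,191) and its ball near (344,233). The mandrel is at (220,210), the blue look-alike at (290,188) and the hammer at (415,190). Next I'll measure the stake.

```bash
python3 - <<'E'
from h import *
d=dict(np.load('pics/t1.png.npz')); W=world(d)
c=d['img'][170:250,310:370,::-1]; cv2.imwrite('pics/c1.png',cv2.resize(c,None,fx=7,fy=7,interpolation=cv2.INTER_CUBIC))
for n,(a,b,e,f) in {'t1':(180,245,322,355),'s1':(168,212,218,262)}.items():
    d=dict(np.load(f'pics/{n}.png.npz')); W=world(d)
    P=W[a:b,e:f].reshape(-1,3); print(n,'table z',np.median(P[:,2]))
    Q=P[(P[:,2]>.007)&(P[:,2]<.08)]; m=Q[:,:2].mean(0)
    ax=np.linalg.svd(Q[:,:2]-m)[2][0]; ax*=-np.sign(ax[0])
    s=(Q[:,:2]-m)@ax; l=(Q[:,:2]-m)@[-ax[1],ax[0]]
    print(len(Q),m,ax,'s',s.min(),s.max())
    for k in np.arange(-.1,.1,.01):
        w=(s>k)&(s<=k+.01)
        if w.sum(): print(round(k,3),w.sum(),'lat',l[w].min().round(4),l[w].max().round(4),'zmax',Q[w,2].max().round(4))
E
```

```text
t1 table z 0.0004506741239634257
287 [ 0.51137028 -0.19681586] [-0.97981047 -0.19992861] s -0.08850180974115295 0.08598238055780634
-0.09 3 lat -0.0233 0.0666 zmax 0.0085
-0.08 12 lat -0.0244 0.0612 zmax 0.0457
-0.07 46 lat -0.0246 0.0255 zmax 0.0492
-0.06 20 lat -0.0209 0.0118 zmax 0.0527
-0.05 13 lat -0.0066 0.0046 zmax 0.0309
-0.04 13 lat -0.0059 0.0062 zmax 0.0301
-0.03 13 lat -0.0058 0.0077 zmax 0.0299
-0.02 12 lat -0.0053 0.0064 zmax 0.0316
-0.01 12 lat -0.0034 0.0068 zmax 0.0296
-0.0 14 lat -0.0271 0.0085 zmax 0.0328
0.01 13 lat -0.0216 0.0069 zmax 0.031
0.02 14 lat -0.0048 0.0085 zmax 0.0278
0.03 14 lat -0.0425 0.0094 zmax 0.0276
0.04 14 lat -0.0486 0.009 zmax 0.0265
0.05 12 lat -0.003 0.0103 zmax 0.0277
0.06 24 lat -0.01 0.0168 zmax 0.033
0.07 28 lat -0.0507 0.0159 zmax 0.0353
0.08 10 lat -0.052 0.0116 zmax 0.0298
s1 table z 0.0012897986574499048
288 [ 0.53544087 -0.18669836] [-0.97237309 -0.23343218] s -0.07173345994759887 0.12172070387835526
-0.08 1 lat -0.0494 -0.0494 zmax 0.007
-0.06 26 lat -0.0161 0.0232 zmax 0.0496
-0.05 115 lat -0.023 0.0267 zmax 0.0489
-0.04 14 lat -0.0163 0.0164 zmax 0.0449
-0.02 3 lat -0.0029 -0.002 zmax 0.0288
-0.01 11 lat -0.0054 0.01 zmax 0.029
-0.0 9 lat -0.0056 0.0077 zmax 0.0284
0.01 9 lat -0.005 0.0059 zmax 0.0289
0.02 8 lat -0.0048 0.007 zmax 0.0272
0.03 6 lat -0.0058 0.0028 zmax 0.0271
0.04 8 lat -0.0051 0.0612 zmax 0.0252
0.05 10 lat -0.0059 0.0042 zmax 0.0252
0.06 7 lat -0.0042 0.006 zmax 0.0288
0.07 9 lat -0.0128 0.0046 zmax 0.0239
0.08 26 lat -0.0298 0.0145 zmax 0.0288
0.09 21 lat -0.0114 0.018 zmax 0.0326
```

View pics/c1.png

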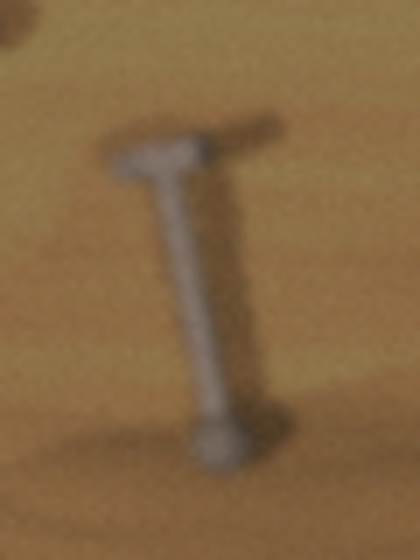

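The crop shows the foot centre near (333,193) and the ball near (341,233). The depth profile agrees: about 0.16 m long, foot top about 49 mm, ball top about 30 mm. That puts the ball at about (0.445, -0.212), with the foot towards (+0.971, +0.239). I'll move above the ball.

jog_arm:
  rows:
    - [[19.4, 36, -8], [0, 0, -10], 1]
    - [[19.4, 36, -8], [0, 0, -10], 1]
    - [[19.4, 36, -8], [0, 0, -10], 1]
    - [[19.4, 36, -8], [0, 0, -10], 1]
    - [[19.4, 36, -8], [0, 0, -10], 1]
    - [[19.4, 36, -8], [0, 0, -10], 1]
    - [[19.4, 36, -8], [0, 0, -10], 1]
    - [[19.4, 36, -8], [0, 0, -10], 1]
  newtons: 15

```text
clock: 1.1
position: [0.447, -0.2083, 0.146]
ee_rot: [-3.116, -0.386, 0.001]
force: [-0.2, -0.3, 0.5]
width: 1.004
gripper_force: 0.0
```

```bash
python3 - <<'E'
from h import *
from scipy.spatial.transform import Rotation as Ro
from scipy.optimize import least_squares
d=cap('scene','s2.png'); o=arm.observe(); print(o['clock'],o['position'],Ro.from_rotvec(o['ee_rot']).as_matrix().round(3),o['force'])
R=cv2.Rodrigues(np.array(d['rvec'],float))[0]; t=np.array(d['tvec'],float).reshape(3)
print('cam',-R.T@t)
cv2.imwrite('pics/c2.png',cv2.resize(d['img'][100:220,180:300,::-1],None,fx=5,fy=5,interpolation=cv2.INTER_CUBIC))
def ray(d,u,v,z):
    R=cv2.Rodrigues(np.array(d['rvec'],float))[0]; t=np.array(d['tvec'],float).reshape(3)
    r=R.T@[(u-d['cx'])/d['fx'],(v-d['cy'])/d['fy'],1]; c=-R.T@t
    return c+r*(z-c[2])/r[2]
t1=dict(np.load('pics/t1.png.npz'))
print('top ball',ray(t1,341,232.8,.015),'foot',ray(t1,332.9,192.4,.03))
# sphere fits (R=15mm, z=15mm) on surface points
for n in('t1','s1'):
    W=world(dict(np.load(f'pics/{n}.png.npz'))).reshape(-1,3)
    Q=W[(np.hypot(W[:,0]-.44,W[:,1]+.214)<.028)&(W[:,2]>.008)&(W[:,2]<.045)]
    ud=np.array([.971,.239]); Q=Q[(Q[:,:2]-[.445,-.212])@ud<.008]
    f=least_squares(lambda p:np.linalg.norm(Q-np.r_[p,.015],axis=1)-.015,[.445,-.212],loss='soft_l1',f_scale=.003)
    print(n,len(Q),f.x,f.cost)
E
```

```text
1.15 [ 0.44605654 -0.21067271  0.14632396] [[ 0.971  0.241 -0.001]
 [ 0.241 -0.971  0.001]
 [-0.001 -0.001 -1.   ]] [-0.31347715 -0.22914156 -0.0801771 ]
cam [1.52700479 0.72052724 0.89387713]
top ball [ 0.44181917 -0.21137986  0.015     ] foot [ 0.5750638  -0.18077039  0.03      ]
t1 60 [ 0.44173284 -0.21450881] 8.722240215615455e-05
s1 33 [ 0.44124237 -0.21220977] 4.877314069529139e-05
```

View pics/c2.png

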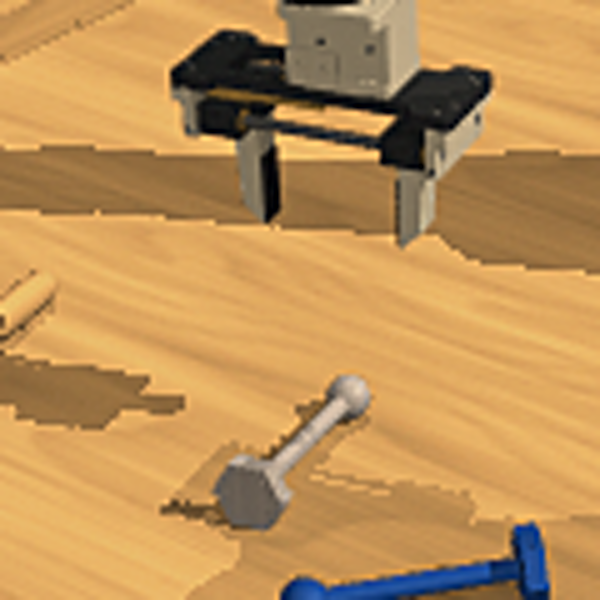

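The crop shows the gripper above the stake, with the ball at about (249.6,178.8) and the foot face centre at about (229.8,198.2) in full-image pixels. I'll cast rays for these as a cross-check.

```bash
python3 - <<'E'
import numpy as np,cv2
d=dict(np.load('pics/s2.png.npz'))
R=cv2.Rodrigues(np.array(d['rvec'],float))[0]; t=np.array(d['tvec'],float).reshape(3);c=-R.T@t
for u,v,z in((249.6,178.8,.015),(229.8,198.2,.022)):
    r=R.T@[(u-d['cx'])/d['fx'],(v-d['cy'])/d['fy'],1]; print(c+r*(z-c[2])/r[2])
E
```

```text
[ 0.44049123 -0.21177894  0.015     ]
[ 0.57633775 -0.18159172  0.022     ]
```

jog_arm:
  rows:
    - [[-0.4, 0, -5], [0, 0, 0], 1]
    - [[-0.4, 0, -9], [0, 0, 0], 1]
    - [[-0.4, 0, -12], [0, 0, 0], 1]
    - [[-0.4, 0, -13.5], [0, 0, 0], 1]
    - [[-0.4, 0, -14.2], [0, 0, 0], 1]
    - [[-0.4, 0, -14.2], [0, 0, 0], 1]
    - [[-0.4, 0, -14.2], [0, 0, 0], 1]

```text
clock: 2.02
position: [0.4425, -0.2124, 0.0056]
ee_rot: [3.118, 0.376, 0.002]
force: [0.5, 0.1, 0.3]
width: 0.999
gripper_force: 0.0
```

jog_arm:
  rows:
    - [[0, 0, -0.2], [0, 0, 0], 0.5]
    - [[0, 0, -0.2], [0, 0, 0], 0.4]
    - [[0, 0, -0.2], [0, 0, 0], 0.3]
    - [[0, 0, -0.2], [0, 0, 0], 0.25]
    - [[0, 0, -0.2], [0, 0, 0], 0.2]
    - [[0, 0, -0.2], [0, 0, 0], 0.2]
    - [[0, 0, -0.2], [0, 0, 0], 0.2]
    - [[0, 0, -0.2], [0, 0, 0], 0.2]
  newtons: 15

```text
clock: 3.02
position: [0.4418, -0.2121, 0.0027]
ee_rot: [3.119, 0.376, -0.0]
force: [-0.8, -0.0, 0.2]
width: 0.314
gripper_force: 15.0
```

```bash
python3 - <<'E'
from h import *
d=cap('scene','s3.png'); o=arm.observe(); print(o['clock'],o['position'],o['width']*.092,o['force'],o['gripper_force'])
cv2.imwrite('pics/c3.png',cv2.resize(d['img'][100:220,180:300,::-1],None,fx=5,fy=5,interpolation=cv2.INTER_CUBIC))
E
```

```text
3.075 [ 0.44180256 -0.21205843  0.00276464] 0.028748672549836977 [-1.05632364  0.79623221  0.54892358] 15.000043362379074
```

View pics/c3.png

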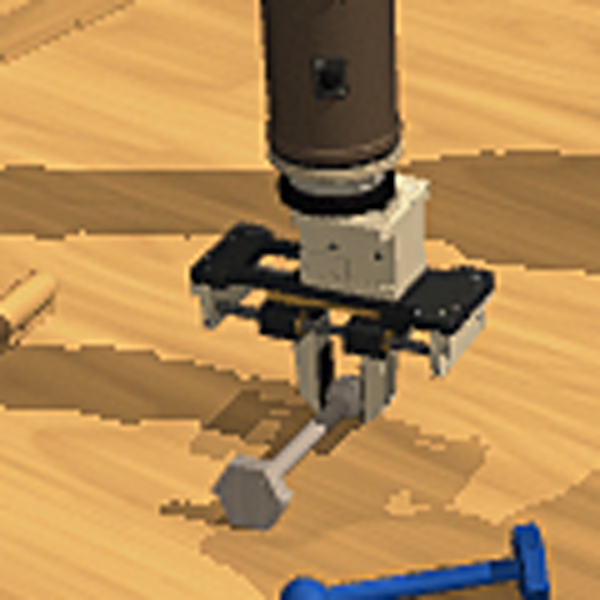

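The ball is centred between the pads, with the foot undisturbed. I'll start the arc, to about 35°.

jog_arm:
  rows:
    - [[0.09, 0.02, 0.7], [0, 0, 0], 0.2]
    - [[0.33, 0.08, 1.96], [0, 0, 0], 0.2]
    - [[0.67, 0.16, 3.2], [0, 0, 0], 0.2]
    - [[1.12, 0.27, 4.39], [0, 0, 0], 0.2]
    - [[1.67, 0.4, 5.54], [0, 0, 0], 0.2]
    - [[2.31, 0.56, 6.63], [0, 0, 0], 0.2]
    - [[3.04, 0.74, 7.67], [0, 0, 0], 0.2]
    - [[3.86, 0.93, 8.63], [0, 0, 0], 0.2]

```text
clock: 4.08
position: [0.4809, -0.2026, 0.0897]
ee_rot: [3.119, 0.376, -0.0]
force: [0.2, 0.3, -2.3]
width: 0.31
gripper_force: 15.0
```

```bash
python3 - <<'E'
from h import *
d=cap('scene','s4.png'); o=arm.observe(); print(o['clock'],o['position'],o['width']*.092,o['force'],o['ft_torque'],o['gripper_force'])
cv2.imwrite('pics/c4.png',cv2.resize(d['img'][100:220,180:300,::-1],None,fx=5,fy=5,interpolation=cv2.INTER_CUBIC))
E
```

```text
4.125 [ 0.48261577 -0.20240438  0.0908614 ] 0.028959616248481264 [-2.85944288 -1.12081975  3.40965879] [-0.109234   0.7706414 -0.0007746] 15.00043898820877
```

View pics/c4.png

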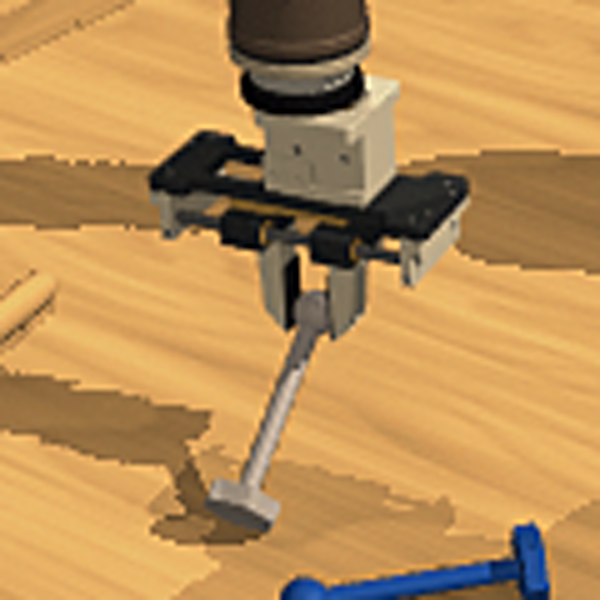

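The stake is at about 35–40°, pivoting on its foot edge, with little force. Continuing to 75°.

jog_arm:
  rows:
    - [[0.9, 0.22, 0.89], [0, 0, 0], 0.2]
    - [[1.87, 0.45, 1.69], [0, 0, 0], 0.2]
    - [[2.9, 0.7, 2.4], [0, 0, 0], 0.2]
    - [[3.99, 0.97, 3.02], [0, 0, 0], 0.2]
    - [[5.13, 1.24, 3.54], [0, 0, 0], 0.2]
    - [[6.31, 1.53, 3.95], [0, 0, 0], 0.2]
    - [[7.51, 1.82, 4.26], [0, 0, 0], 0.2]
    - [[8.74, 2.11, 4.46], [0, 0, 0], 0.2]

```text
clock: 5.12
position: [0.5689, -0.1814, 0.1339]
ee_rot: [3.119, 0.376, 0.001]
force: [-0.5, 0.3, 0.2]
width: 0.315
gripper_force: 15.0
```

```bash
python3 - <<'E'
from h import *
d=cap('scene','s5.png'); o=arm.observe(); print(o['clock'],o['position'],o['width']*.092,o['force'],o['ft_torque'],o['gripper_force'])
cv2.imwrite('pics/c5.png',cv2.resize(d['img'][100:220,170:290,::-1],None,fx=5,fy=5,interpolation=cv2.INTER_CUBIC))
E
```

```text
5.175 [ 0.57076959 -0.18062367  0.13411923] 0.028941157494662997 [ 2.60227563 -0.02062986  2.08756965] [-0.05009291 -0.11853502 -0.0240466 ] 15.0003182888031
```

View pics/c5.png

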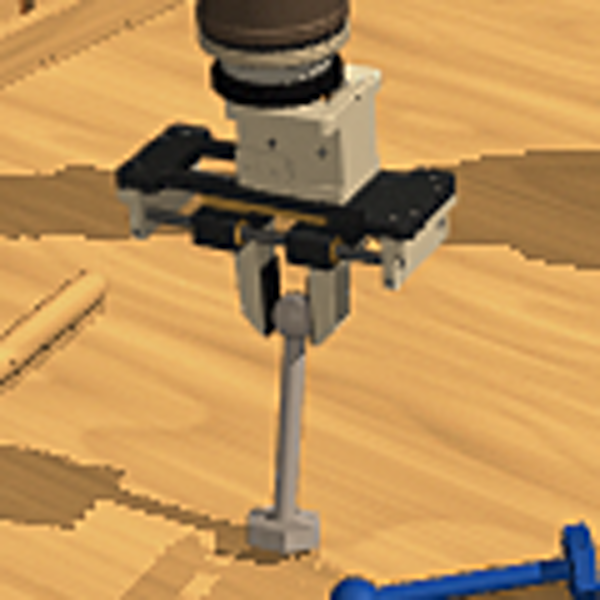

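At about 75°. Now the last part, more slowly.

jog_arm:
  rows:
    - [[0.75, 0.18, 0.06], [0, 0, 0], 0.2]
    - [[1.49, 0.36, 0.08], [0, 0, 0], 0.2]
    - [[2.24, 0.54, 0.07], [0, 0, 0], 0.2]
    - [[2.6, 0.63, 0.04], [0, 0, 0], 0.2]
    - [[2.98, 0.72, 0.02], [0, 0, 0], 0.2]
    - [[3.35, 0.81, -0.03], [0, 0, 0], 0.2]
    - [[3.72, 0.9, -0.08], [0, 0, 0], 0.2]
    - [[3.72, 0.9, -0.08], [0, 0, 0], 0.2]

```text
clock: 6.18
position: [0.6056, -0.1727, 0.1331]
ee_rot: [3.119, 0.376, 0.001]
force: [0.8, -0.2, 5.9]
width: 0.313
gripper_force: 15.0
```

```bash
python3 - <<'E'
from h import *
d=cap('scene','s6.png'); o=arm.observe(); print(o['clock'],o['position'],o['width']*.092,o['force'],o['ft_torque'],o['gripper_force'])
W=world(d); 
cv2.imwrite('pics/c6.png',cv2.resize(d['img'][100:220,170:290,::-1],None,fx=5,fy=5,interpolation=cv2.INTER_CUBIC))
P=W[100:220,170:290].reshape(-1,3)
# shank axis
u=np.array([.972,.235]);n=np.array([-.235,.972])
for z in np.arange(.02,.125,.015):
    q=P[(abs(P[:,2]-z)<.0075)&(np.hypot(P[:,0]-.605,P[:,1]+.172)<.03)]
    if len(q): print(z.round(3),len(q),np.median(q[:,:2]@u).round(4),np.median(q[:,:2]@n).round(4))
E
```

```text
6.225 [ 0.60553215 -0.1726935   0.13306013] 0.02926200257444545 [ 0.84100197 -0.56877959  4.65272185] [-0.01313599 -0.10832824  0.03781551] 15.000421553850174
0.02 82 0.5535 -0.3088
0.035 19 0.5528 -0.3063
0.05 20 0.5534 -0.3076
0.065 18 0.5518 -0.3066
0.08 18 0.5514 -0.3094
0.095 23 0.5513 -0.3077
0.11 17 0.5524 -0.3084
```

View pics/c6.png

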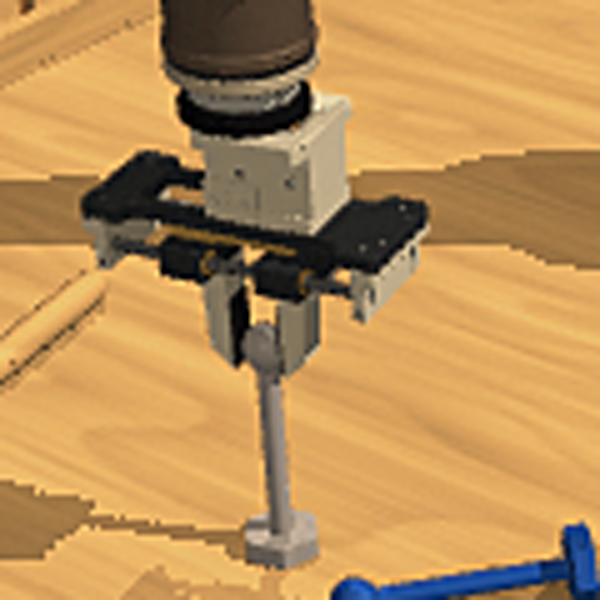

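The stake looks upright on its foot: the axis drifts under 2 mm over 90 mm, and the load is a slight downward push. Releasing gently, then backing off straight up.

jog_arm:
  rows:
    - [[0, 0, 0], [0, 0, 0], 0.36]
    - [[0, 0, 0], [0, 0, 0], 0.45]
    - [[0, 0, 0], [0, 0, 0], 0.6]
    - [[0, 0, 0], [0, 0, 0], 0.8]
    - [[0, 0, 0.5], [0, 0, 0], 0.8]
    - [[0, 0, 2.5], [0, 0, 0], 0.8]
    - [[0, 0, 5.5], [0, 0, 0], 0.8]
    - [[0, 0, 9], [0, 0, 0], 0.8]

```text
clock: 7.22
position: [0.6047, -0.1726, 0.2237]
ee_rot: [-3.119, -0.376, 0.001]
force: [0.7, -0.7, -0.6]
width: 0.797
gripper_force: 0.0
```

```bash
python3 - <<'E'
from h import *
d=cap('scene','s7.png'); o=arm.observe(); print(o['clock'],o['position'],o['width'],o['force'])
P=world(d)[80:220,170:290].reshape(-1,3)
u=np.array([.972,.235]);n=np.array([-.235,.972])
for z in np.arange(.02,.16,.015):
    q=P[(abs(P[:,2]-z)<.0075)&(np.hypot(P[:,0]-.605,P[:,1]+.172)<.03)]
    if len(q): print(z.round(3),len(q),np.median(q[:,:2]@u).round(4),np.median(q[:,:2]@n).round(4))
cv2.imwrite('pics/c7.png',cv2.resize(d['img'][70:230,110:310,::-1],None,fx=3.5,fy=3.5,interpolation=cv2.INTER_CUBIC))
E
```

```text
7.275 [ 0.6070925  -0.17297764  0.22921384] 0.8009303649967049 [ 2.39911134 -0.5725048   4.16388412]
0.02 86 0.5531 -0.3071
0.035 18 0.5527 -0.3058
0.05 20 0.5527 -0.3081
0.065 19 0.5523 -0.3069
0.08 19 0.5524 -0.307
0.095 22 0.5523 -0.3085
0.11 16 0.5535 -0.3074
0.125 20 0.5519 -0.3081
0.14 27 0.5571 -0.306
0.155 53 0.5553 -0.3061
```

View pics/c7.png

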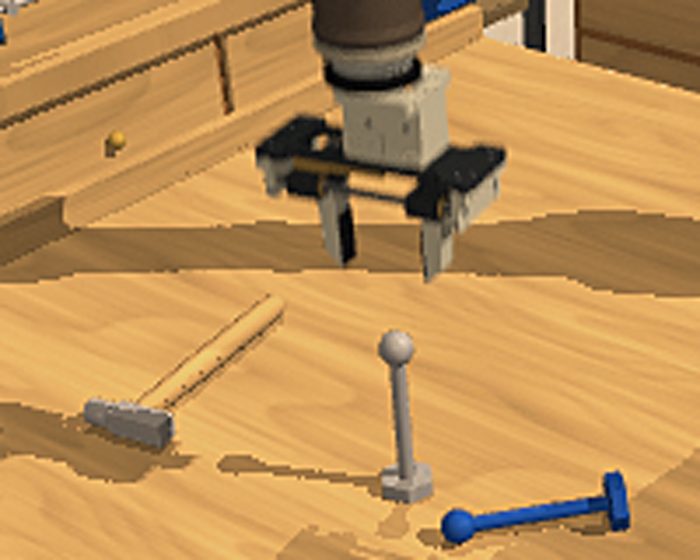

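The stake stands free and upright. The fingers are clear above it, and the hammer and the blue look-alike are untouched.

```bash
python3 -c "
from cell import arm
print(arm.sign_off())"
```

```text
the job is handed in; nothing more can be done
None
```

The steel ball stake now stands upright on its six-sided foot, pivoted up where it lay and released with the gripper clear above it; the mandrel, hammer and doming block were not touched, and I handed the job in at about 7.3 s.

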